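# Stack the notched lacquer tray on its keyed tier

## Task

Lift the red lacquer tray by its handle and stack it squarely on the walnut sweets tier, turned so that the brass key standing up from the tier passes through the notch in the red tray's edge and the tray lies flat on the tier's rim. Set it down gently rather than dropping it, let go, and leave the plain black tray and the scoop stand where they are.

Things in the scene. Friction and masses are not known exactly. Their poses are not given: they have to be found in the camera images.
- red_tray: Tray to stack, lying flat: red plate 140 (x) by 110 (y) by 8 mm, lip to 14 mm, about 0.3 kg. Origin: centre of its underside, z up. A gilt-edged notch 42 mm wide (y) is cut through the middle of its +x short edge, from x = 40 mm out to 70 mm. A brass handle bar runs along x over the centre: 64 mm long, 16 mm wide (y), 34 to 50 mm above the underside, on posts at x = +-26 mm.
- lower_tier: Walnut sweets tier to stack on, loose, 0.8 kg: open box 140 (x) by 110 (y) by 40 mm, rim and dividers level at 40 mm. Origin: centre of its underside, z up. Key: upright 12 mm square bright brass pin at x = +60 mm, y = 0, top 60 mm above the underside. Stacked right, tray and tier share x and y axes, the tray's origin is 40 mm above the tier's and the key stands in the notch, 15 mm free on either side.
- black_tray: Bystander: plain black lacquer tray, same size and brass handle as the red one but without a notch. Origin at the centre of its underside, z up. Not to be moved.
- scoop_stand: Bystander: walnut stand 60 (x) by 150 (y) by 63 mm with three bamboo scoops upright in it, 196 mm high in all, at the back of the work (beyond the trays). Origin at the centre of its underside. Not to be moved or tipped.
Mind the look-alikes: they are no part of the job. What is shaped like the red_tray but purple is not meant. Leave any blue or green look-alike of the lower_tier alone.

How it is judged:
On the way:
1. the red tray is lifted clear of the shelf, higher than the tier's rim (height (world z) of red_tray above 0.05 m), for 0.1 s.
At the end, for the whole second after the job is handed in: The red tray lies flat (within about 3 degrees) and at rest on the rim of the walnut tier, its underside at rim height (34 to 45 mm above the tier's underside), centred within 16 mm and turned within 13 degrees of the tier so that the key stands in the notch; the tier stands upright on the shelf (horizontal distance between red_tray and lower_tier below 0.016 m and z of red_tray in the frame of lower_tier between 0.034 and 0.045 m and angle between the x axis of red_tray and the x axis of lower_tier, either way round below 0.23 rad and angle between each of red_tray, lower_tier's own z axis and vertical below 0.06 rad and height (world z) of lower_tier below 0.01 m and linear speed of red_tray below 0.02 m/s); the robot touches nothing.
It fails at once if the black tray is moved more than 30 mm (distance of black_tray from where it was at the start of the episode above 0.03 m).
It fails at once if the scoop stand is moved more than 30 mm or tipped (distance of scoop_stand from where it was at the start of the episode above 0.03 m or angle between scoop_stand's own z axis and vertical above 0.3 rad).
It fails at once if the red tray is dropped or rammed onto the tier (more than 60 N between them) (contact force between red_tray and lower_tier above 60 N).
It also fails if it takes over 38 s, if anything falls off the work surface, if the arm or the gripper's body presses on something with over 40 N, if the wrist force passes 120 N, or if a joint passes its speed limit or range.

## Robot

A 6-joint arm with a two-finger parallel gripper is mounted at the origin on the work surface. World frame = base frame: x ahead of the robot, y to its left, z up, the work surface at z = 0. Lengths are in m, angles in rad, forces in N, time in s.
With the tool pointing down it reaches from about 0.275 to 1 m from the base axis. Payload 8.4 kg.
Tool frame: the origin (TCP) lies at the very end of the fingers, on their centre line; the grasp point (between the pads) lies 19 mm behind it; z points along the fingers, y is the line along which they close (so a half turn about z gives the same grasp; the last joint's range is limited). The gripper opens to 85 mm and grips with 20 to 120 N. Pads are 22 mm wide; open, the fingers measure 114 mm over their backs; the gripper's body (76 mm by 85 mm) begins 54 mm behind the grasp point. The pads swing forward as they close: fully open they stand 13 mm farther back than shut.
Start: joints at [1.229, 0.353, 1.633, -0, 1.155, -0.002], TCP at [0.208, 0.589, 0.231] pointing down, gripper open.
Joint ranges: [-2.63, 2.63], [-0.92, 2.1], [0.06, 2.66], [-1.3, 4.44], [0, 2.69], [-3.02, 3.02]. Speed limits (rad/s): [2.22, 2.22, 2.79, 3.14, 3.14, 3.14].

## Interface

Orientations are given as a rotation vector (axis times angle).
In Python, from workcell import monitor, viewer, sign_off gives the robot as it stands. The module is installed in compiled form; this text tells all that it offers.
- The arm moves only by the shell command python3 -m jog 'ROWS' [FORCE]. ROWS is JSON, a list of rows, each a list of 5 numbers: the shift along the tool's x, y, z in cm, then the turn about the tool's z in rad, then the opening, from 0 (shut) to 1 (fully open). In form: [[x, y, z, turn, claw], ...]. A call has 1 to 20 rows; each row is the pose to reach, as a shift and turn from the pose commanded when the call began, along the tool's axes at that moment; what a row does not reach only later rows make up. A row lasts 1/10 s, in which the tool goes at most 50 mm and 8.59 degrees, less where a joint would pass 70% of its speed; a pose out of reach is approached as far as the arm can. A call with a gripper value outside its range is refused whole. The fingers move at their own pace and stop on an object; FORCE is the grip in N (left out, the last holds). Time passes only in rows, so rows that repeat a pose let the fingers close. It gives the time, the measured TCP pose, the force, the opening and the grip force at its end, in the units of the state.
- monitor.observe(): the state, without advancing time (a new reading comes with each control period).
- viewer.get_image(name): name is "scene" or "top" or "wrist"; returns the picture (420x560x3 uint8, red, green, blue); there is no depth.
- viewer.camera_info(name): a dict with "intrinsics" (3x3 intrinsics, pixels), "dist_coeffs" ([k1, k2, p1, p2, k3] as OpenCV has them; the pictures are not rectified), "cam_to_world" (4x4, takes a point from camera to world coordinates). Camera axes: x right, y up, looking along -z (the intrinsics and any distortion apply to the point x, -y, -z); pixel columns grow to the right and rows downward; lengths in m; the calibration is good to about 2 mm. A picture is of the moment at which its call begins: read the wrist's pose just before it. camera_info takes no time and is no camera call; for the wrist camera it gives the pose at the moment of the call.
- sign_off(): hands the job in; it is judged then, once.
The state is a dict: "time_s": time; "qpos": joint angles; "qd": joint speeds; "effort": joint torques, N m; "tcp_pos": TCP position; "tool_rot": TCP orientation; "force": force on the tool from outside, world axes, zero at the start; "moment": the same for the moment, N m; "opening": finger opening in m; "finger_force": force on a finger pad.
Only numpy, scipy, OpenCV 4.12 (cv2) and the standard library are available. Lean on these libraries where they do the work, as an engineer would, in place of code of your own. Each camera call takes 0.05 s, during which the arm holds its last target. There are 200 camera calls.

## Working session

There is one attempt and no reset: what is moved stays moved. The work goes in short steps, Python scripts to look and compute and a shell command to move; the robot and the scene stay as the last step left them, time stands still between calls to the robot, and variables do not carry over. Pictures are saved under pics/ and viewed, at most 10 in all, crops included, and the job is handed in when it is done.

```bash
mkdir -p pics
cat > h.py <<'E'
import numpy as np,cv2
from workcell import monitor,viewer
def snap(n,f):
    ci=viewer.camera_info(n); im=viewer.get_image(n); cv2.imwrite('pics/'+f,im[:,:,::-1]); np.savez(f'pics/{f}.npz',K=ci['intrinsics'],d=ci['dist_coeffs'],T=ci['cam_to_world']); return im
def px(f,pts,z):
    c=np.load(f'pics/{f}.npz'); u=cv2.undistortPoints(np.array(pts,float).reshape(-1,1,2),c['K'],c['d']).reshape(-1,2)
    r=np.c_[u[:,0],-u[:,1],-np.ones(len(u))]@c['T'][:3,:3].T; o=c['T'][:3,3]
    return o+r*((np.broadcast_to(z,len(u))-o[2])/r[:,2])[:,None]
def proj(f,P):
    c=np.load(f'pics/{f}.npz'); p=(np.array(P)-c['T'][:3,3])@c['T'][:3,:3]; p=p*[1,-1,-1]
    return cv2.projectPoints(p,np.zeros(3),np.zeros(3),c['K'],c['d'])[0].reshape(-1,2)
E
python3 - <<'E'
from h import *
snap('top','t1.png');snap('scene','s1.png')
s=monitor.observe();print(s['tcp_pos'],s['tool_rot'],s['time_s'],s['opening'])
E
```

```text
[0.20817225 0.58886012 0.23064118] [-5.31141055e-01 -3.09616917e+00  1.94852611e-03] 0.1 0.0848494012123372
```

View pics/t1.png

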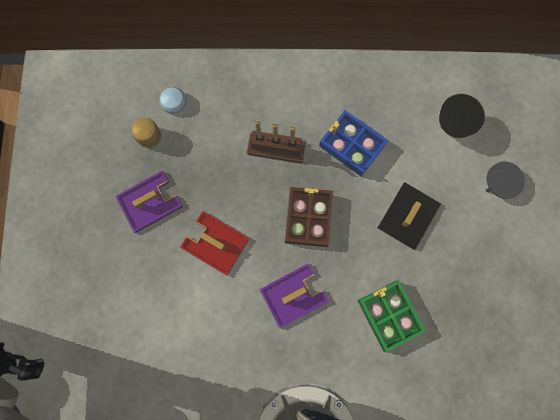

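View pics/s1.png

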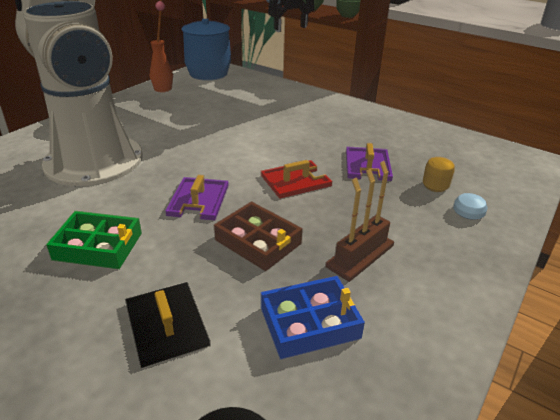

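The top view shows the red tray at about (214,243) with its notch facing upper-left. The walnut tier is at (310,217) with its key at (311,190), and the look-alikes are clearly separate. Next I'll measure the tray and tier poses.

```bash
cat > m.py <<'E'
from h import *
im=cv2.imread('pics/t1.png').astype(int); b,g,r=im[...,0],im[...,1],im[...,2]
def big(m):
    n,l,s,c=cv2.connectedComponentsWithStats(m.astype(np.uint8)); i=1+np.argmax(s[1:,4]); ys,xs=np.nonzero(l==i); return np.c_[xs,ys]
yy,xx=np.mgrid[:420,:560]
box=lambda x0,x1,y0,y1:(xx>x0)&(xx<x1)&(yy>y0)&(yy<y1)
def rect(p,z):
    w=px('t1.png',p,z)[:,:2]; q=cv2.minAreaRect((w*1000).astype(np.float32)); return q
R=big((r>110)&(g<70)&(b<70)&box(170,260,200,285)); print('red',rect(R,.012))
H=big((r>110)&(g>90)&(b<110)&(r-b>50)&box(195,227,228,252)); print('handle',len(H),H.mean(0),rect(H,.05),px('t1.png',[H.mean(0)],.05))
bl=cv2.GaussianBlur(im.astype(np.uint8),(3,3),0)
W=big((r<105)&(r-b>12)&box(278,340,178,255)); print('tier',len(W),cv2.minAreaRect(W.astype(np.float32)),rect(W,.04))
Kk=big((r>150)&(g>110)&(b<90)&box(300,322,182,198)); print('key',len(Kk),px('t1.png',[Kk.mean(0)],.055))
s=monitor.observe(); print(cv2.Rodrigues(np.array(s['tool_rot']))[0].round(3))
E
python3 m.py
```

```text
red ((448.583984375, 248.65513610839844), (140.14752197265625, 55.78681182861328), 61.80867004394531)
handle 163 [210.59509202 240.12269939] ((469.8048095703125, 237.1902313232422), (62.374874114990234, 39.02634048461914), 60.24015426635742) [[0.473323   0.23778955 0.05      ]]
tier 1937 ((309.131103515625, 216.557373046875), (44.18144607543945, 56.675376892089844), 5.19442892074585) ((537.0267944335938, -6.925418853759766), (111.10363006591797, 145.1717987060547), 84.73919677734375)
key 8 [[ 0.60055738 -0.01791215  0.055     ]]
[[-0.943  0.333 -0.   ]
 [ 0.333  0.943 -0.001]
 [-0.    -0.001 -1.   ]]
```

```bash
python3 -m jog '[[-12,-8,1,0.43,1],[-24,-16,2,0.86,1],[-36.7,-24.3,3,1.3,1],[-36.7,-24.3,3,1.728,1],[-36.7,-24.3,3,1.728,1],[-36.7,-24.3,3,1.728,1],[-36.7,-24.3,3,1.728,1],[-36.7,-24.3,3,1.728,0.8],[-36.7,-24.3,3,1.728,0.8],[-36.7,-24.3,3,1.728,0.8],[-36.7,-24.3,3,1.728,0.8],[-36.7,-24.3,3,1.728,0.8],[-36.7,-24.3,3,1.728,0.8],[-36.7,-24.3,3,1.728,0.8],[-36.7,-24.3,3,1.728,0.8]]'
python3 - <<'E'
from h import *
s=monitor.observe();print(s['qpos'],s['tcp_pos'],cv2.Rodrigues(np.array(s['tool_rot']))[0].round(3))
snap('wrist','w1.png')
c=np.array([.473,.238]);a=np.radians(61.5);u=np.array([np.cos(a),np.sin(a)]);v=np.array([-u[1],u[0]])
for P,z in [((70,55),14),((70,-55),14),((-70,-55),14),((-70,55),14),((32,0),50),((-32,0),50)]:
    print(P,proj('w1.png',[[*(c+u*P[0]/1e3+v*P[1]/1e3),z/1e3]]).round())
E
```

```text
time_s: 1.6
tcp_pos: [0.4732, 0.2379, 0.2012]
tool_rot: [-2.698, -1.61, 0.0]
force: [0.1, -0.8, -0.2]
opening: 0.0682
finger_force: 0.0
[4.63041706e-01 2.38358997e-01 1.86691313e+00 6.01111901e-07
 1.03653348e+00 9.57854424e-01] [0.47318316 0.23791005 0.20120514] [[ 0.475  0.88  -0.   ]
 [ 0.88  -0.475 -0.   ]
 [-0.    -0.    -1.   ]]
(70, 55) [[214. 104.]]
(70, -55) [[334. 104.]]
(-70, -55) [[327. 245.]]
(-70, 55) [[221. 244.]]
(32, 0) [[274. 151.]]
(-32, 0) [[274. 222.]]
```

View pics/w1.png

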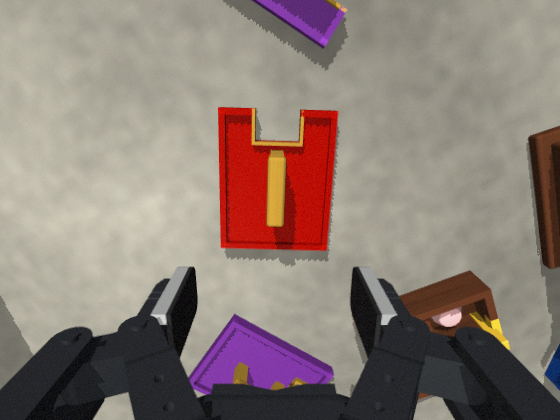

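The wrist view shows the red tray with corners (219,108), (337,111), (327,249) and (222,248). The handle runs from (277,152) to (276,226), about 4 px from the prediction.

Run:
```python
from h import *
w=px('w1.png',[(219,108),(337,111),(327,249),(222,248),(277,152),(276,227)],[.014]*4+[.05]*2)[:,:2]
c4=w[:4].mean(0);h=w[4:].mean(0)
for d in (w[0]-w[3],w[1]-w[2],w[4]-w[5]): print(np.degrees(np.arctan2(d[1],d[0])),np.linalg.norm(d))
print(c4,h)
R=cv2.Rodrigues(monitor.observe()['tool_rot'])[0]
for c in(c4,h): print((np.r_[c,.026]-monitor.observe()['tcp_pos'])@R*100)
```

```text
60.18243925798223 0.1403246723129481
60.5875806221515 0.13878530525839064
61.08466423688348 0.06811579191426567
[0.47272189 0.23267945] [0.47381028 0.23472875]
[-0.48225454  0.20739675 17.52131404]
[-0.25022077  0.20577602 17.5212793 ]
```

```bash
python3 -m jog '[[-0.3,0.2,4,0.02,0.8],[-0.3,0.2,8,0.02,0.8],[-0.3,0.2,12,0.02,0.8],[-0.3,0.2,15,0.02,0.8],[-0.3,0.2,16.7,0.02,0.8],[-0.3,0.2,17.5,0.02,0.8],[-0.3,0.2,17.5,0.02,0.8],[-0.3,0.2,17.5,0.02,0],[-0.3,0.2,17.5,0.02,0],[-0.3,0.2,17.5,0.02,0],[-0.3,0.2,17.5,0.02,0],[-0.3,0.2,17.5,0.02,0],[-0.3,0.2,17.5,0.02,0],[-0.3,0.2,17.5,0.02,0],[-0.3,0.2,17.5,0.02,0]]' 60
```

```text
time_s: 3.15
tcp_pos: [0.4743, 0.2346, 0.0273]
tool_rot: [2.715, 1.58, 0.003]
force: [-0.2, -0.5, 7.4]
opening: 0.0146
finger_force: 59.4
```

```bash
python3 -m jog '[[0,0,-1,0,0],[0,0,-3,0,0],[0,0,-6,0,0],[0,0,-9,0,0],[-2,0.7,-12,0.12,0],[-4,1.5,-13,0.24,0],[-7,2.4,-13,0.36,0],[-10,3.5,-13,0.48,0],[-13,4.5,-13,0.6,0],[-16,5.5,-13,0.72,0],[-19,6.5,-13,0.84,0],[-21,7.2,-13,0.96,0],[-22,7.6,-13,1.08,0],[-22.6,7.8,-13,1.147,0],[-22.6,7.8,-13,1.147,0],[-22.6,7.8,-13,1.147,0]]'
python3 - <<'E'
from h import *
s=monitor.observe();print(s['qpos'],s['tcp_pos'],cv2.Rodrigues(np.array(s['tool_rot']))[0].round(3))
snap('wrist','w2.png')
E
```

```text
time_s: 4.75
tcp_pos: [0.4297, -0.0007, 0.1567]
tool_rot: [-3.138, 0.144, -0.001]
force: [-0.1, -0.1, -2.1]
opening: 0.0148
finger_force: 58.8
[-5.18496458e-03  1.45622295e-01  2.10638317e+00  1.19774269e-04
  8.89188559e-01  1.65701241e+00] [ 0.42971346 -0.00069617  0.15666675] [[ 0.996 -0.091  0.   ]
 [-0.091 -0.996  0.   ]
 [ 0.    -0.    -1.   ]]
```

View pics/w2.png

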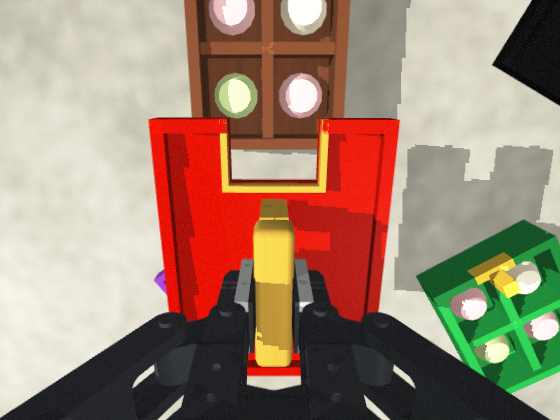

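The tray is held level. Its front lip corners are (150,120) and (398,120), and the tier's divider cross is at about (268,48), with the centre divider nearly vertical in the picture.

Run:
```python
from h import *
im=cv2.imread('pics/w2.png'); cv2.imwrite('pics/c2.png',cv2.resize(im[0:200,140:410],None,fx=2.9,fy=2.9,interpolation=cv2.INTER_CUBIC))
t=px('w2.png',[(150,120),(398,120),(222,192),(327,192)],.1434);print('tray',t[:,:2])
d=t[0]-t[1];print(np.degrees(np.arctan2(d[1],d[0]))-90, t[:2].mean(0)[:2])
w=px('w2.png',[(268,48),(268,2),(267,136),(190,48),(346,48)],.04);print(w[:,:2])
```

```text
tray [[ 0.50229217  0.04594696]
 [ 0.49233797 -0.06287385]
 [ 0.46675274  0.01876967]
 [ 0.46227364 -0.03020007]]
-5.226488676227532 [ 0.49731507 -0.00846345]
[[ 0.53859931 -0.00824551]
 [ 0.56673174 -0.01094441]
 [ 0.47912612 -0.0017886 ]
 [ 0.54363286  0.04521386]
 [ 0.53381435 -0.06170165]]
```

View pics/c2.png

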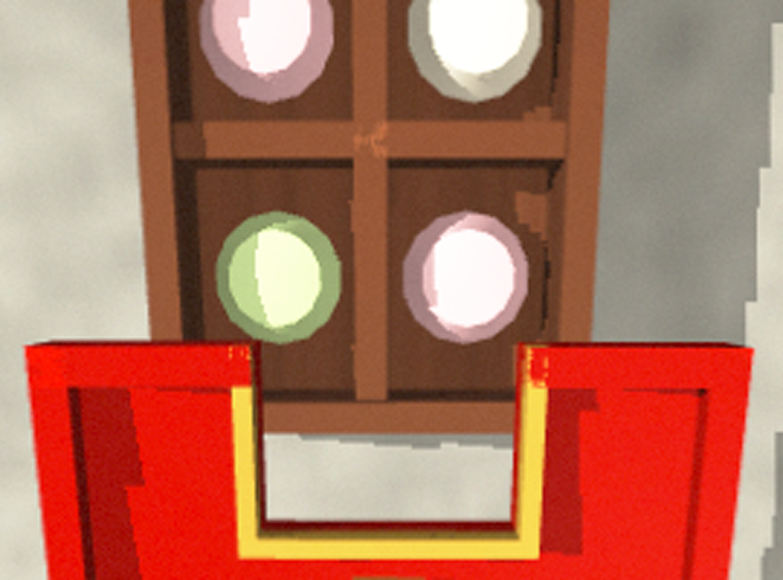

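```bash
python3 -m jog '[[2,0,0,0,0],[5,-0.2,0,0,0],[8,-0.4,0,0,0],[10,-0.4,0,0,0],[11.1,-0.4,0.5,0,0],[11.1,-0.4,2,0,0],[11.1,-0.4,3.5,0,0],[11.1,-0.4,4.3,0,0],[11.1,-0.4,4.5,0,0],[11.1,-0.4,4.5,0,0]]'
python3 - <<'E'
from h import *
s=monitor.observe();print(s['tcp_pos'])
snap('wrist','w3.png')
E
```

```text
time_s: 5.8
tcp_pos: [0.5404, -0.0069, 0.1112]
tool_rot: [3.138, -0.146, -0.001]
force: [0.2, -0.9, -2.5]
opening: 0.0149
finger_force: 58.8
[ 0.54037537 -0.0069401   0.11118376]
```

View pics/w3.png

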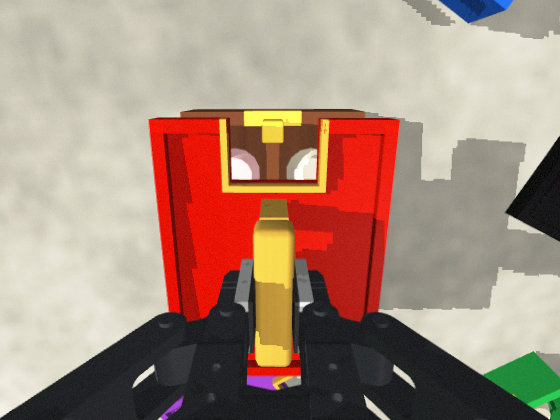

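The key, at about (273,131), sits centred between the notch sides at x = 222 and 327. The tier's far edge shows from (182,112) to (365,112).

Run:
```python
from h import *
k=px('w3.png',[(273,131)],.06)[0,:2]; e=px('w3.png',[(182,112),(365,112)],.04)[:,:2]; t=px('w3.png',[(150,120),(398,120)],.098)[:,:2]
a=np.radians(-5.3);u=np.array([np.cos(a),np.sin(a)])
print('tier',k-.06*u,e.mean(0)-.07*u,np.degrees(np.arctan2(*(e[0]-e[1])[::-1]))-90,'tray',t.mean(0)-.07*u)
```

```text
tier [ 0.53961347 -0.00798551] [ 0.53884445 -0.00819935] -5.2961784447225 tray [ 0.53823483 -0.00833978]
```

```bash
python3 -m jog '[[0,0,0.6,0,0],[0,0,1.4,0,0],[0,0,2.2,0,0],[0,0,2.9,0,0],[0,0,3.4,0,0],[0,0,3.7,0,0],[0,0,3.9,0,0],[0,0,4.0,0,0],[0,0,4.1,0,0],[0,0,4.15,0,0],[0,0,4.2,0,0],[0,0,4.25,0,0],[0,0,4.25,0,0]]'
```

```text
time_s: 7.15
tcp_pos: [0.5406, -0.0071, 0.0688]
tool_rot: [-3.138, 0.146, 0.0]
force: [0.1, 0.2, -1.6]
opening: 0.0149
finger_force: 58.8
```

```bash
python3 -m jog '[[0,0,0.05,0,0],[0,0,0.1,0,0],[0,0,0.13,0,0],[0,0,0.16,0,0],[0,0,0.18,0,0],[0,0,0.18,0,0]]'
```

```text
time_s: 7.75
tcp_pos: [0.5406, -0.0071, 0.0673]
tool_rot: [-3.138, 0.146, -0.0]
force: [-2.9, 0.6, 5.3]
opening: 0.0147
finger_force: 59.8
```

```bash
python3 -m jog '[[0,0,0,0,0.3],[0,0,0,0,0.5],[0,0,0,0,0.7],[0,0,0,0,0.7],[0,0,0,0,0.7],[0,0,0,0,0.7],[0,0,-1,0,0.7],[0,0,-3,0,0.7],[0,0,-6,0,0.7],[0,0,-9,0,0.7],[0,0,-12,0,0.7],[-4,0,-15,0,0.7],[-6,0,-16,0,0.7],[-6,0,-16,0,0.7],[-6,0,-16,0,0.7]]'
python3 - <<'E'
from h import *
snap('wrist','w4.png')
E
```

```text
time_s: 9.25
tcp_pos: [0.4814, -0.0015, 0.2278]
tool_rot: [-3.138, 0.146, -0.003]
force: [-0.9, -0.2, 0.6]
opening: 0.0597
finger_force: 0.0
```

View pics/w4.png

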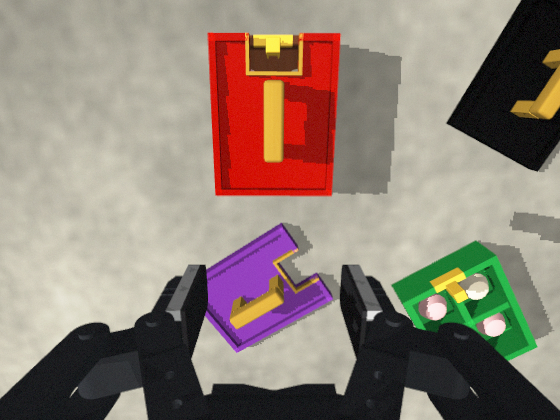

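The tray lies flat and square on the tier, with corners at (209,33), (339,33), (331,195) and (216,194). The key stands in the notch at (273,44) and the gripper is clear.

```bash
python3 -c "from workcell import sign_off;print(sign_off())"
```

```text
the job is handed in; nothing more can be done
None
```

The red tray is stacked flat on the walnut tier with the key in its notch, set down gently and released, and the job is handed in at about 9.3 s; no verdict came back.

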